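# Open the knife case's combination lock and hold up its shackle

### The arm

A 6-joint arm with a two-finger parallel gripper is mounted at the origin on the work surface. World frame = base frame: x ahead of the robot, y to its left, z up, the work surface at z = 0. Lengths are in mm, angles in rad, forces in N, time in s.
With the tool pointing down it reaches from about 325 to 925 mm from the base axis. Payload 3.1 kg.
Tool frame: the origin (TCP) lies midway between the tips of the shut fingers; the grasp point (between the pads) lies 19 mm behind it; z points along the fingers, y is the line along which they close (so a half turn about z gives the same grasp; the last joint's range is limited). The gripper opens to 85 mm and grips with 20 to 120 N. Pads are 22 mm wide; open, the fingers measure 114 mm over their backs; the gripper's body (76 mm by 85 mm) begins 54 mm behind the grasp point. The pads swing forward as they close: fully open they stand 13 mm farther back than shut.
Start: joints at [-1.304, 0.217, 1.613, -0, 1.311, -0.112], TCP at [231.15, -580.697, 231.3] pointing down, gripper open.
Joint ranges: [-2.75, 2.75], [-0.78, 2.1], [0.31, 2.55], [-1.13, 4.27], [0.13, 2.63], [-2.58, 2.58]. Speed limits (rad/s): [2.79, 2.79, 3.14, 3.14, 3.14, 3.14].

### API

Orientations are given as a unit quaternion [x, y, z, w].
In Python, from workcell import arm gives the robot as it stands.
- The arm moves only by the shell command python3 -m creep 'ROWS' [FORCE]. ROWS is JSON, a list that holds one entry, the list of rows, each a list of 5 numbers: the shift along the tool's x, y, z in m, then the turn about the tool's z in degrees, then the closure, from 0 (fully open) to 1 (shut). In form: [[[x, y, z, roll, claw], ...]]. A call has exactly 5 rows; each row is the pose to reach, as a shift and turn from the pose commanded when the call began, along the tool's axes at that moment; what a row does not reach only later rows make up. A row lasts 1/8 s, in which the tool goes at most 62.5 mm and 10.7 degrees, less where a joint would pass 70% of its speed; a pose out of reach is approached as far as the arm can. A call with a gripper value outside its range is refused whole. The fingers move at their own pace and stop on an object; FORCE is the grip in N (left out, the last holds). Time passes only in rows, so rows that repeat a pose let the fingers close, or fill a call up. It gives the time, the measured TCP pose, the force, the opening and the grip force at its end, in the units of the state.
- arm.read_state(): the state, without advancing time (a new reading comes with each control period).
- arm.snapshot(name): name is "scene" or "top" or "wrist"; returns a dict with "frame" (480x640x3 uint8, blue, green, red), "fx", "fy", "cx", "cy" (pixels), "pose" (4x4, takes a point from camera to world coordinates); the wrist camera has in their place "tool_from_camera" (4x4, takes a point from camera to tool coordinates, whose origin is the TCP and whose axes are the flange's). Camera axes: x right, y down, z forward; pixel columns grow to the right and rows downward; lengths in mm; the calibration is good to about 2 mm. A picture is of the moment at which its call begins: read the wrist's pose just before it. There is no depth.
- arm.sign_off(): hands the job in; it is judged then, once.
The state is a dict: "t": time; "joints": joint angles; "qd": joint speeds; "tau": joint torques, N m; "eef_pos": TCP position; "tcp_rot": TCP orientation; "ft_force": force on the tool from outside, world axes, zero at the start; "wrist_torque": the same for the moment, N m; "opening": finger opening in mm; "gripper_force": force on a finger pad.
Only numpy, scipy, OpenCV 4.12 (cv2) and the standard library are available. Lean on these libraries where they do the work, as an engineer would, in place of code of your own. Each camera call takes 0.05 s, during which the arm holds its last target. There are 200 camera calls.

### The job

The knife case is locked: use the palette knife's thin blade to lever up the clear splash cover over the dial and swing it fully back, then lay the palette knife flat on the bare table top. Turn the dial, which clicks into notches, until the notch in its black flange sits over the shackle's tongue; then pull the shackle straight up out of its sockets and hold it up, upright, at least 10 cm above the case. Finish still holding the shackle there (do not put it down or let go), with the cover open, the dial left as set, and the other things on the table left alone.

Things in the scene. Friction and masses are not known exactly. Their poses are not given: they have to be found in the camera images.
- case: Low knife case, blue with aluminium lid, fixed: 204 (x) by 264 (y) by 60 mm high. Origin: centre of its underside; z up, x away from its front (which faces the robot). The lock stands on its flat top, 60 mm above the origin: dial axis at (-20, -60) mm, shackle at (-20, 32). The closed cover's front rim is at x = -65, 37 mm behind the case's front edge.
- socket (a point): Centre of the top of the dark steel socket block, 33 x 76 x 34 mm high, at (-20, 34, 94) mm in the case's frame. The shackle's legs stand in it 34 mm deep with 1.5 mm of play. A flat steel hasp strap, 22 mm wide, runs from the block to the case's rear under the shackle's bow, its top 37 mm over the case top.
- cover_rim (a point): Middle of the lower edge of the cover's front wall (orange edge). Closed, it is 12 mm above the case top: a slit too low for a gripper, open to the front, with 17 mm of free depth behind the rim before the dial's flange.
- cover_hinge (a point): Hinge axis of the cover, at (27, -60, 88) mm in the case's frame; the axis runs along the case's y.
- cover (a joint): Clear hood over the dial, hinged at its rear: 0 closed, 2.0 rad fully back (stop); its front rises and goes over backwards. Stiff hinge, stays where left (1.5 N at the rim lifts it). 76 mm wide, walls 3 mm. Closed: front wall 92 mm before the hinge axis, from 16 mm below to 21 mm above it; underside of top plate 18 mm above it; open at bottom and rear.
- dial (a joint): Dial angle in rad, counter-clockwise from above positive. It clicks and settles every 0.785 rad (about 0.1 N m to pass a click). At 0 the gap in the black flange, beside the orange mark, is over the shackle's tongue (case's +y side); only then is the shackle free. It starts one to three clicks positive: turn clockwise 0.8 to 2.4 rad. Range -3.1 to 3.1.
- dial_grip (a point): On the dial's axis, 35 mm above the case top. Grip bar: white, 12 mm thick, 40 mm long, 19 to 42 mm above the case top, lying along the case's x at dial angle 0. Below it the black flange, 52 mm across, its top 19 mm above the case top. The socket block begins 55 mm from the axis towards +y, the red bow (top 72 mm above the case top) 62 mm.
- shackle: Loose steel U-shackle, about 0.22 kg, legs 10 mm thick, 50 mm apart along its y, upright, red bow on top. Origin midway between the lower leg ends; in the lock at (-20, 32, 60) mm of the case, same yaw. A flat tongue, 7 mm wide, 3 to 9 mm above the leg ends, reaches from the -y leg under the dial's flange: it rises only a few mm unless the dial is at 0 and the cover open.
- shackle_bow (a point): Middle of the shackle's straight red bow bar: 10 mm thick (x), 10 mm high, 60 mm long along y; 67 mm above the leg ends. Free all round for fingers from above, its underside 25 mm above the hasp strap.
- knife: Palette knife, 0.10 kg, lying on the table. Origin: underside of the middle of its orange handle (90 mm long, 20 mm wide, 20 mm high); x points along the blade. Steel blade 24 mm wide, 3 mm thick, its middle plane 3.5 mm above the underside, tip 115 mm ahead of the origin.
- knife_tip (a point): Tip of the blade, 115 mm along x from the knife's origin, 3.5 mm above the underside.
- tub: Bystander: white plastic bowl, 150 mm across, 100 mm high; leave alone. Origin under its centre.
- soap: Bystander: black bottle, 60 mm across, 170 mm high; leave alone. Origin under its centre.
- pusher: Bystander: white food pusher, a cylinder up to 72 mm across and 100 mm high; leave alone. Origin under its centre.
Mind the look-alikes: they are no part of the job. Several things have the shape of the shackle; the one meant has the colours described above. Of the things shaped like the knife, the orange one is meant.

How it is judged (in metres and radians):
On the way, in this order (a step that is already met when the one before it is completed fails the run):
1. the cover is being lifted by the palette knife (value of joint cover above 0.3 rad and contact force between knife and case above 0.05 N), for 0.05 s.
2. the cover is swung back and the palette knife lies on the table (value of joint cover above 1.4 rad and height (world z) of knife below 0.012 m and contact force between knife and the fingers below 0.05 N), for 0.2 s.
3. the dial is at its open notch (value of joint dial between -0.2 and 0.2 rad), for 0.2 s.
At the end, for the whole second after the job is handed in: The gripper holds the shackle still and upright (within 0.35 rad), carried by nothing else, its leg ends at least 85 mm above the case top; the cover is open beyond 1.4 rad, the dial within 0.2 rad of 0, and the palette knife lies on the table (underside within 12 mm of it), let go (all of step 2 and all of step 3 and z of shackle in the frame of case above 0.145 m and angle between shackle's own z axis and vertical below 0.35 rad and contact force between shackle and the fingers above 1 N and contact force between shackle and case below 0.05 N and contact force between shackle and knife below 0.05 N and linear speed of shackle below 0.03 m/s); the arm keeps its last pose, push and grip.
It fails at once if the tub was moved more than 30 mm (distance of tub from where it was at the start of the episode above 0.03 m).
It fails at once if the soap was moved more than 30 mm (distance of soap from where it was at the start of the episode above 0.03 m).
It fails at once if the pusher was moved more than 30 mm (distance of pusher from where it was at the start of the episode above 0.03 m).
It also fails if it takes over 72 s, if anything falls off the work surface, if the arm or the gripper's body presses on something with over 40 N, if the wrist force passes 120 N, or if a joint passes its speed limit or range.

## Working session

There is one attempt and no reset: what is moved stays moved. The work goes in short steps, Python scripts to look and compute and a shell command to move; the robot and the scene stay as the last step left them, time stands still between calls to the robot, and variables do not carry over. Pictures are saved under pics/ and viewed, at most 14 in all, crops included, and the job is handed in when it is done.

```bash
mkdir -p pics
cat > h.py <<'E'
import numpy as np, cv2
from workcell import arm
from scipy.spatial.transform import Rotation as R
def ray(s,u,v):
    T=np.array(s["pose"]);d=T[:3,:3]@[(u-s["cx"])/s["fx"],(v-s["cy"])/s["fy"],1];return T[:3,3],d
def hit(s,u,v,z):
    o,d=ray(s,u,v);return (o+d*(z-o[2])/d[2]).round(1)
E
python3 - <<'E'
from h import *
import pickle
for n in("top","scene"):
    s=arm.snapshot(n);cv2.imwrite(f"pics/{n}.png",s["frame"]);pickle.dump(s,open(n+".pkl","wb"));print(s["fx"],s["cx"],s["cy"],np.array(s["pose"]).round(3).tolist())
st=arm.read_state();print(st["t"],st["eef_pos"],st["tcp_rot"],st["opening"]);s=arm.snapshot("wrist");print(s["tool_from_camera"])
E
```

```text
465.31477756716185 332.59598315186946 237.80003753511417 [[-0.009, -0.996, 0.085, 533.638], [-1.0, 0.01, 0.011, 32.76], [-0.011, -0.085, -0.996, 1307.541], [0.0, 0.0, 0.0, 1.0]]
499.17079519564055 313.39401450931183 241.05102074503338 [[0.843, 0.31, -0.44, 1105.868], [0.538, -0.519, 0.664, -664.117], [-0.022, -0.796, -0.604, 749.81], [0.0, 0.0, 0.0, 1.0]]
0.1 [ 230.94250763 -579.95910998  230.08651068] [ 9.82113661e-01  1.88285792e-01 -8.85299101e-05 -1.09988279e-03] 85.18062093226305
[[-8.13348293e-04 -9.54360760e-01 -2.98655115e-01  7.59715151e+01]
 [ 9.99999669e-01 -7.65898512e-04 -2.75918721e-04 -3.07790138e-01]
 [ 3.45864912e-05 -2.98655241e-01  9.54361067e-01 -1.43254803e+02]
 [ 0.00000000e+00  0.00000000e+00  0.00000000e+00  1.00000000e+00]]
```

View pics/top.png

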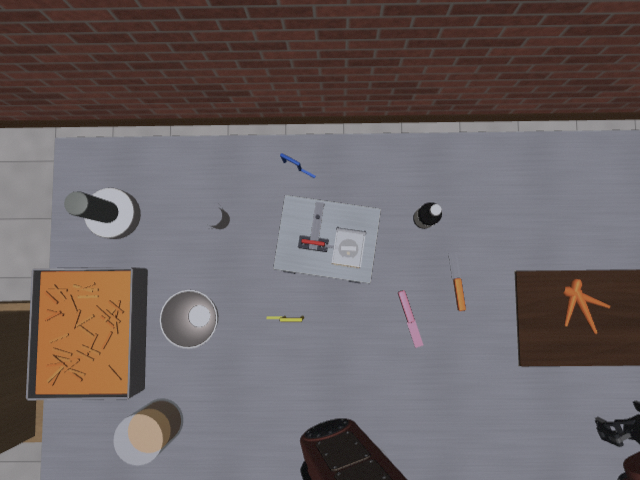

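View pics/scene.png

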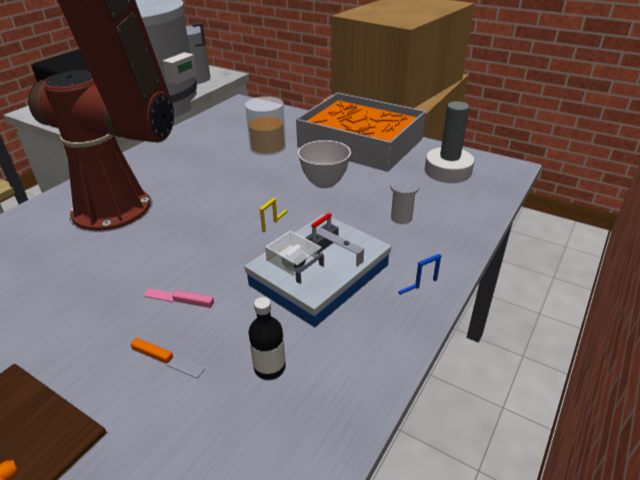

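Knife candidates are orange (460,294) and pink (410,318); the orange one is meant. Shackle candidates are red bow in the lock (313,242), yellow (285,319) and blue (297,165); the red one in the lock is meant. I'll confirm both in one enlarged crop.

Run:
```python
from h import *
f=cv2.imread("pics/top.png")
a=cv2.resize(f[188:292,268:388],None,fx=5,fy=5,interpolation=cv2.INTER_CUBIC)
b=cv2.resize(f[246:322,438:474],None,fx=5,fy=5,interpolation=cv2.INTER_CUBIC)
o=np.zeros((520,790,3),np.uint8);o[:,:600]=a;o[:380,605:785]=b
cv2.imwrite("pics/crop.png",o)
```

```text
(no output)
```

View pics/crop.png

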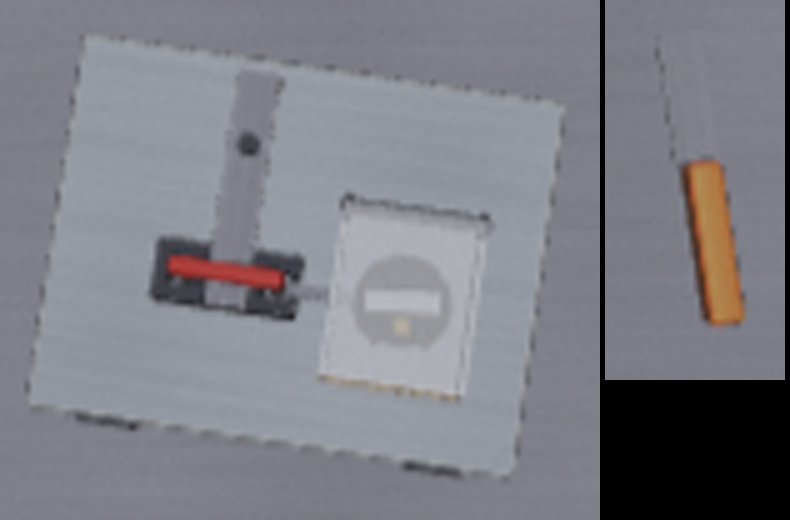

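```bash
cat > loc.py <<'E'
from h import *
import pickle
s=pickle.load(open("top.pkl","rb"))
c=lambda u,v:(268+u/5-.4,188+v/5-.4)
k=lambda u,v:(438+(u-605)/5-.4,246+v/5-.4)
P=np.array([hit(s,*c(*p),60) for p in[(84,36),(565,105),(514,472),(30,402)]])
ctr=P.mean(0);e=(P[0]-P[3]+P[1]-P[2]);yaw=np.arctan2(e[1],e[0]);e2=P[0]-P[1]+P[3]-P[2];yaw2=np.arctan2(-e2[0],e2[1])
W=np.eye(3);W=R.from_euler('z',(yaw+yaw2)/2).as_matrix()
case=lambda x,y,z:(ctr*[1,1,0]+W@[x,y,z]).round(1)
K=np.array([hit(s,*k(*p),20) for p in[(683,163),(720,159),(743,320),(706,324)]])
T=hit(s,*k(657,36),3.5);T2=hit(s,*k(692,36),3.5)
kc=K.mean(0);d=K[0]+K[1]-K[2]-K[3];kyaw=np.arctan2(d[1],d[0])
E
python3 - <<'E'
from loc import *
print(P,ctr,yaw,yaw2,"len",np.linalg.norm(e)/2,np.linalg.norm(e2)/2)
print(K,kc,np.degrees(kyaw),np.linalg.norm(d)/2,T,T2,(T+T2)/2-kc)
for n,p in dict(dial=(-20,-60,95),rim=(-65,-60,72),bow=(-20,32,127),bowpix=(0,0,0)).items():print(n,case(*p))
print(hit(s,*c(226,271),127),hit(s,*c(401,300),102),hit(s,*c(390,388),72))
E
```

```text
[[759.2 175.8  60. ]
 [718.5 -84.5  60. ]
 [521.3 -53.7  60. ]
 [561.  204.9  60. ]] [640.     60.625  60.   ] -0.15034895222479375 -0.15372078241223955 len 199.95572634960973 262.54588646558534
[[ 529.2 -284.1   20. ]
 [ 531.2 -304.4   20. ]
 [ 443.4 -314.1   20. ]
 [ 441.5 -293.9   20. ]] [ 486.325 -299.125   20.   ] 6.340191745909905 88.29000509683986 [ 600.  -275.9    3.5] [ 599.9 -295.4    3.5] [113.625  13.475 -16.5  ]
dial [611.1   4.3  95. ]
rim [566.7  11.2  72. ]
bow [625.1  95.3 127. ]
bowpix [640.   60.6   0. ]
[625.2  95.8 127. ] [611.1   6.3 102. ] [566.4  12.1  72. ]
```

```bash
cat >> h.py <<'E'
def phi():
    x=R.from_quat(arm.read_state()["tcp_rot"]).as_matrix()[:,0];return np.degrees(np.arctan2(x[1],x[0]))
def go(x,y,z,ph=None):
    st=arm.read_state();M=R.from_quat(st["tcp_rot"]).as_matrix();p=np.array(st["eef_pos"])
    print("t",round(st["t"],2),"pos",p.round(1),"phi",round(phi(),1),"open",round(st["opening"],1),"F",np.round(st["ft_force"],1),"shift_m",((M.T@(np.array([x,y,z])-p))/1000).round(4),"roll",None if ph is None else round((phi()-ph+180)%360-180,1))
E
python3 -c "
from h import *
go(496.2,-298,110,6.4)"
```

```text
t 0.15 pos [ 231.  -580.1  230.2] phi 21.7 open 85.3 F [-0.6  0.5 -0.2] shift_m [ 0.3507 -0.1638  0.1206] roll 15.3
```

```bash
python3 -m creep '[[[0.05,-0.023,0.01,3,0],[0.1,-0.047,0.02,7,0],[0.15,-0.07,0.03,10,0],[0.2,-0.093,0.04,13,0],[0.25,-0.117,0.05,15.3,0]]]' 40; python3 -c "
from h import *
go(496.2,-298,100,6.4)"
```

```text
t: 0.78
eef_pos: [421.1, -378.0, 180.8]
tcp_rot: [0.998, 0.055, -0.0, -0.0]
ft_force: [0.3, 0.6, -0.6]
opening: 85.4
gripper_force: 0.0
t 0.78 pos [ 421.1 -378.   180.8] phi 6.3 open 85.4 F [ 0.3  0.6 -0.6] shift_m [ 0.0835 -0.0713  0.0808] roll -0.1
```

```bash
python3 -m creep '[[[0.03,-0.025,0.03,0,0],[0.06,-0.05,0.06,0,0],[0.0835,-0.071,0.08,0,0],[0.0835,-0.071,0.08,0,0],[0.0835,-0.071,0.08,0,0]]]'; python3 -c "
from h import *
go(496.2,-298,5,6.4)
s=arm.snapshot('wrist');cv2.imwrite('pics/w1.png',s['frame'])"
```

```text
t: 1.4
eef_pos: [495.1, -300.2, 101.6]
tcp_rot: [0.998, 0.056, -0.0, 0.0]
ft_force: [0.0, -1.0, -0.0]
opening: 85.5
gripper_force: 0.0
t 1.4 pos [ 495.1 -300.2  101.6] phi 6.4 open 85.5 F [ 0. -1. -0.] shift_m [ 0.0013 -0.0022  0.0966] roll 0.0
```

View pics/w1.png

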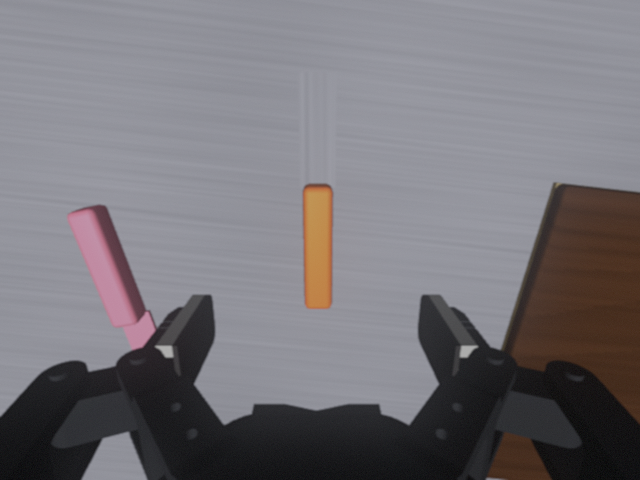

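The wrist view shows the orange handle centred at (317,246), between the fingers and aligned with them, with its blade pointing up. Next: check the position along x and descend.

```bash
python3 -c "
from h import *
st=arm.read_state();s=arm.snapshot('wrist')
M=np.eye(4);M[:3,:3]=R.from_quat(st['tcp_rot']).as_matrix();M[:3,3]=st['eef_pos']
s['pose']=M@np.array(s['tool_from_camera'])
print(hit(s,317,186,20),hit(s,317,308,20),hit(s,317,72,5))"
python3 -m creep '[[[0.001,-0.001,0.03,0,0],[0.001,-0.001,0.06,0,0.2],[0.001,-0.001,0.085,0,0.4],[0.001,-0.001,0.095,0,0.4],[0.001,-0.001,0.095,0,0.4]]]'
python3 -c "
from h import *
go(496.2,-298,5,6.4)"
```

```text
[ 531.4 -297.3   20. ] [ 443.2 -307.1   20. ] [ 600.5 -289.6    5. ]
t: 2.12
eef_pos: [495.8, -299.2, 6.5]
tcp_rot: [0.998, 0.055, -0.0, -0.0]
ft_force: [-0.2, -0.8, -0.2]
opening: 51.1
gripper_force: 0.0
t 2.12 pos [ 495.8 -299.2    6.5] phi 6.3 open 51.1 F [-0.2 -0.8 -0.2] shift_m [ 0.0005 -0.0012  0.0015] roll -0.1
```

```bash
python3 -m creep '[[[0,0.001,0.001,0,1],[0,0.001,0.001,0,1],[0,0.001,0.001,0,1],[0,0.001,0.001,0,1],[0,0.001,0.001,0,1]]]' 100
python3 -m creep '[[[0,0,-0.02,0,1],[0,0,-0.05,0,1],[0,0,-0.08,0,1],[0,0,-0.1,0,1],[0,0,-0.1,0,1]]]'
python3 - <<'E'
from loc import *
# tip at case (-85,-60); tool = tip - 105 along blade (case x)
go(*case(-240,-60,110),-8.7)
st=arm.read_state();s=arm.snapshot('wrist');cv2.imwrite('pics/w2.png',s['frame'][40:330,150:490])
E
```

```text
t: 2.75
eef_pos: [497.4, -300.6, 7.1]
tcp_rot: [0.998, 0.056, 0.001, 0.001]
ft_force: [-0.8, -0.5, 5.8]
opening: 17.1
gripper_force: 99.0
t: 3.38
eef_pos: [497.6, -300.5, 107.8]
tcp_rot: [0.998, 0.056, 0.002, 0.002]
ft_force: [0.4, -0.5, -0.9]
opening: 17.5
gripper_force: 98.3
t 3.38 pos [ 497.6 -300.5  107.8] phi 6.4 open 17.5 F [ 0.4 -0.5 -0.9] shift_m [-0.0655 -0.3477 -0.0036] roll 15.1
```

View pics/w2.png

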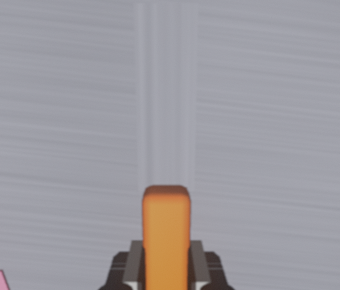

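```bash
python3 -m creep '[[[-0.011,-0.058,0,3,1],[-0.022,-0.116,0,6,1],[-0.033,-0.174,0,9,1],[-0.044,-0.232,0,12,1],[-0.055,-0.29,0,15,1]]]'
python3 - <<'E'
from loc import *
go(*case(-230,-60,73),-8.7)
st=arm.read_state();s=arm.snapshot('wrist');s['pose']=np.array(s['tool_from_camera'])
f=s['frame'];print(hit(s,317,43,3.6),hit(s,317,226,-12.9))
E
```

```text
t: 4.05
eef_pos: [407.0, -15.6, 103.7]
tcp_rot: [0.997, -0.076, -0.001, -0.0]
ft_force: [0.8, -0.5, -0.9]
opening: 17.4
gripper_force: 98.3
t 4.05 pos [407.  -15.6 103.7] phi -8.7 open 17.4 F [ 0.8 -0.5 -0.9] shift_m [-0.0112 -0.0507  0.0308] roll -0.0
[104.1   0.3   3.6] [ 37.3   0.2 -12.9]
```

```bash
python3 -m creep '[[[-0.008,-0.03,0,0,1],[-0.011,-0.051,0.01,0,1],[-0.011,-0.051,0.034,0,1],[0.0,-0.051,0.034,0,1],[0.024,-0.051,0.034,0,1]]]'
python3 -m creep '[[[0,0,0,0,1],[0,0,0,0,1],[0,0,0,0,1],[0,0,0,0,1],[0,0,0,0,1]]]'
python3 - <<'E'
from loc import *
go(*case(-154,-60,69.6),-8.7)
s=arm.snapshot('scene');cv2.imwrite('pics/s2.png',cv2.resize(s['frame'][200:320,180:340],None,fx=4.5,fy=4.5,interpolation=cv2.INTER_CUBIC))
E
```

```text
t: 4.72
eef_pos: [440.0, 29.1, 70.5]
tcp_rot: [0.997, -0.075, -0.001, -0.0]
ft_force: [0.8, -0.2, -0.5]
opening: 17.4
gripper_force: 98.6
t: 5.35
eef_pos: [440.3, 29.4, 71.3]
tcp_rot: [0.997, -0.075, -0.0, -0.0]
ft_force: [0.9, 0.6, -1.3]
opening: 17.2
gripper_force: 98.5
t 5.35 pos [440.3  29.4  71.3] phi -8.6 open 17.2 F [ 0.9  0.6 -1.3] shift_m [ 0.0387 -0.001   0.0017] roll 0.1
```

View pics/s2.png

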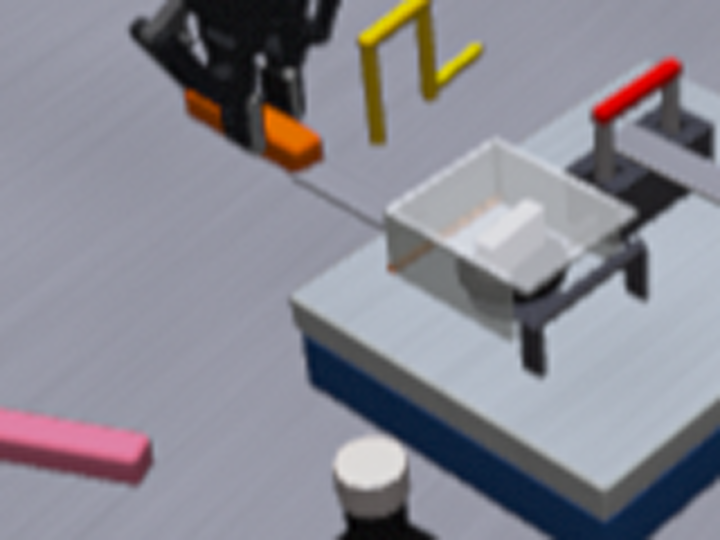

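Run:
```python
from loc import *
s=arm.snapshot('scene');T=np.linalg.inv(np.array(s['pose']))
def pj(p):
    q=T[:3,:3]@p+T[:3,3];u=np.array([s['fx']*q[0]/q[2]+s['cx'],s['fy']*q[1]/q[2]+s['cy']]);return ((u-[180,200])*4.5).round()
st=arm.read_state();M=R.from_quat(st['tcp_rot']).as_matrix()
for n,p in dict(tipR=(104,12,3.6),tipL=(104,-12,3.6),tip0=(104,0,3.6),baseR=(35,12,3.6),tophandR=(35,10,-13),bothandR=(35,10,7)).items(): print(n,pj(np.array(st['eef_pos'])+M@np.array(p)))
for q in [(-65,-98,72),(-65,-22,72),(-102,-132,60),(102,-132,60)]: print(q,pj(case(*q)))
```

```text
tipR [393. 230.]
tipL [427. 207.]
tip0 [410. 218.]
baseR [297. 176.]
tophandR [297. 148.]
bothandR [301. 180.]
(-65, -98, 72) [389. 268.]
(-65, -22, 72) [498. 193.]
(-102, -132, 60) [287. 290.]
(102, -132, 60) [606. 484.]
```

```bash
python3 -m creep '[[[0.01,-0.001,0.001,0,1],[0.018,-0.001,0.0015,0,1],[0.026,-0.001,0.0015,0,1],[0.036,-0.001,0.0015,0,1],[0.036,-0.001,0.0015,0,1]]]'
python3 - <<'E'
from loc import *
go(*case(-157,-60,69.6),-8.7)
E
```

```text
t: 6.08
eef_pos: [477.5, 24.7, 70.0]
tcp_rot: [0.997, -0.075, 0.0, 0.0]
ft_force: [-0.2, 0.4, -1.4]
opening: 17.2
gripper_force: 98.5
t 6.08 pos [477.5  24.7  70. ] phi -8.6 open 17.2 F [-0.2  0.4 -1.4] shift_m [-0.0018 -0.0001  0.0004] roll 0.1
```

```bash
python3 -m creep '[[[0,0,-0.012,0,1],[0,0,-0.024,0,1],[0,0,-0.034,0,1],[0.003,0,-0.047,0,1],[0.007,0,-0.06,0,1]]]'
python3 - <<'E'
from loc import *
go(*case(-120,-60,180),-8.7)
s=arm.snapshot('scene');cv2.imwrite('pics/s3.png',cv2.resize(s['frame'][160:310,180:360],None,fx=3.5,fy=3.5,interpolation=cv2.INTER_CUBIC))
E
```

```text
t: 6.7
eef_pos: [484.0, 23.8, 131.1]
tcp_rot: [0.997, -0.075, 0.001, 0.0]
ft_force: [1.6, -0.2, -3.1]
opening: 17.1
gripper_force: 98.3
t 6.7 pos [484.   23.8 131.1] phi -8.6 open 17.1 F [ 1.6 -0.2 -3.1] shift_m [ 0.0287  0.     -0.0489] roll 0.1
```

View pics/s3.png

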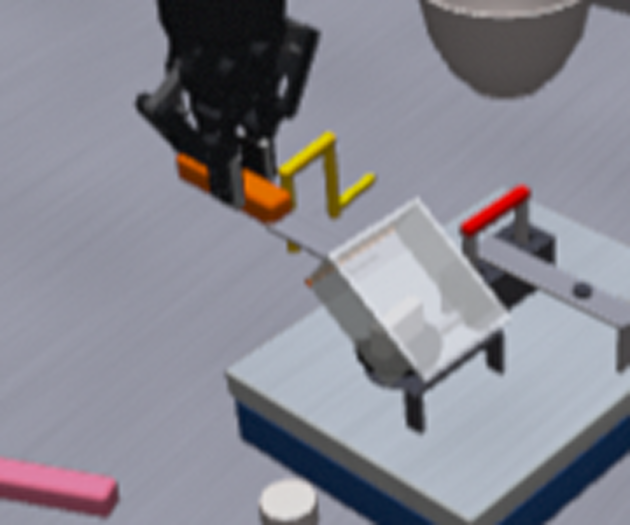

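```bash
python3 -m creep '[[[0.007,0,-0.012,0,1],[0.015,0,-0.0235,0,1],[0.026,0,-0.033,0,1],[0.037,0,-0.041,0,1],[0.05,0,-0.041,0,1]]]'
python3 -m creep '[[[0.012,0,0.002,0,1],[0.025,0,0.005,0,1],[0.037,0,0.008,0,1],[0.05,0,0.011,0,1],[0.06,0,0.014,0,1]]]'
python3 - <<'E'
from loc import *
go(*case(-27,-60,157),-8.7)
s=arm.snapshot('scene');cv2.imwrite('pics/s4.png',cv2.resize(s['frame'][130:310,200:380],None,fx=3,fy=3,interpolation=cv2.INTER_CUBIC))
E
```

```text
t: 7.38
eef_pos: [534.2, 16.3, 171.7]
tcp_rot: [0.997, -0.075, 0.001, -0.0]
ft_force: [-0.3, 0.1, -1.2]
opening: 17.1
gripper_force: 98.4
t: 8.0
eef_pos: [592.4, 7.4, 156.1]
tcp_rot: [0.997, -0.075, -0.001, -0.0]
ft_force: [-1.9, 1.1, -1.2]
opening: 17.1
gripper_force: 98.5
t 8.0 pos [592.4   7.4 156.1] phi -8.6 open 17.1 F [-1.9  1.1 -1.2] shift_m [ 0.0119  0.0002 -0.0009] roll 0.1
```

View pics/s4.png

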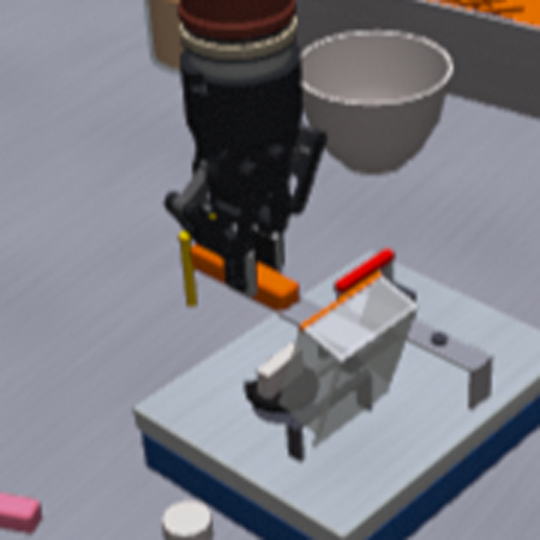

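```bash
python3 -m creep '[[[0.005,0,0,0,1],[0.01,0,0,0,1],[0.015,0,0,0,1],[0.015,0,0,0,1],[0.015,0,0,0,1]]]'
python3 -m creep '[[[0.002,0,0,0,1],[0.004,0,0,0,1],[0.004,0,0,0,1],[0.004,0,0,0,1],[0.004,0,0,0,1]]]'
```

```text
t: 8.68
eef_pos: [603.6, 5.8, 156.3]
tcp_rot: [0.997, -0.075, -0.004, -0.0]
ft_force: [-9.1, 0.8, 2.9]
opening: 17.3
gripper_force: 99.1
t: 9.3
eef_pos: [603.8, 5.8, 155.6]
tcp_rot: [0.997, -0.075, -0.009, -0.0]
ft_force: [-17.2, 2.4, 7.2]
opening: 17.3
gripper_force: 99.5
```

```bash
python3 -m creep '[[[-0.03,0,0,0,1],[-0.07,0,0.002,0,1],[-0.12,0,0.0,0,1],[-0.17,0,0,0,1],[-0.22,0,0,0,1]]]'
python3 - <<'E'
from loc import *
go(400,-25,45,-8.7)
st=arm.read_state();s=arm.snapshot('wrist');cv2.imwrite('pics/w3.png',s['frame'][0:330,150:490])
E
```

```text
t: 9.93
eef_pos: [392.6, 37.6, 157.4]
tcp_rot: [0.997, -0.075, 0.001, -0.0]
ft_force: [0.6, 0.1, 0.4]
opening: 17.7
gripper_force: 98.5
t 9.93 pos [392.6  37.6 157.4] phi -8.6 open 17.7 F [0.6 0.1 0.4] shift_m [0.0164 0.0608 0.1124] roll 0.1
```

View pics/w3.png

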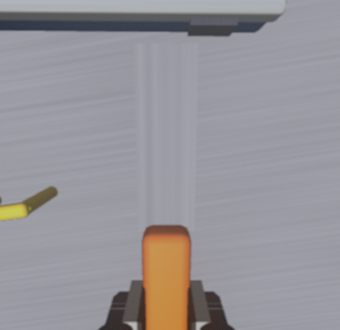

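The knife is unmoved in the grip: tip at crop row 43 and handle front at row 226, as before. I'll lay it down on bare table.

```bash
python3 -m creep '[[[0.006,0.03,0.03,0,1],[0.012,0.061,0.065,0,1],[0.016,0.061,0.1,0,1],[0.016,0.061,0.125,0,1],[0.016,0.061,0.136,0,1]]]'
python3 -m creep '[[[0,0,0.006,0,1],[0,0,0.011,0,1],[0,0,0.013,0,1],[0,0,0.0145,0,1],[0,0,0.0145,0,1]]]'
```

```text
t: 10.6
eef_pos: [399.7, -25.3, 19.9]
tcp_rot: [0.997, -0.075, -0.001, -0.0]
ft_force: [0.2, 1.0, -0.1]
opening: 17.2
gripper_force: 98.6
t: 11.22
eef_pos: [400.5, -25.3, 7.1]
tcp_rot: [0.997, -0.075, 0.0, 0.0]
ft_force: [-1.8, 0.7, 4.2]
opening: 17.3
gripper_force: 99.2
```

```bash
python3 -m creep '[[[0,0,0,0,0.5],[0,0,0,0,0.4],[0,0,0,0,0.4],[0,0,-0.02,0,0.4],[0,0,-0.06,0,0.4]]]' 40
python3 -m creep '[[[0,0,-0.05,0,0.4],[0,0,-0.1,0,0.4],[0,0,-0.14,0,0.4],[0,0,-0.14,0,0.4],[0,0,-0.14,0,0.4]]]'
python3 - <<'E'
from loc import *
go(*case(-20,-60,210),81.3)
s=arm.snapshot('top');cv2.imwrite('pics/t2.png',cv2.resize(s['frame'][180:340,260:460],None,fx=4,fy=4,interpolation=cv2.INTER_CUBIC)[:600])
E
```

```text
t: 11.85
eef_pos: [397.8, -24.7, 65.3]
tcp_rot: [0.997, -0.075, -0.003, -0.0]
ft_force: [0.3, -0.1, -0.2]
opening: 51.2
gripper_force: 0.0
t: 12.48
eef_pos: [399.4, -25.1, 205.5]
tcp_rot: [0.997, -0.075, -0.001, -0.0]
ft_force: [0.2, -0.0, -0.6]
opening: 51.2
gripper_force: 0.0
t 12.47 pos [399.4 -25.1 205.5] phi -8.6 open 51.2 F [ 0.2 -0.  -0.6] shift_m [ 0.205  -0.0607 -0.0047] roll -89.9
```

View pics/t2.png

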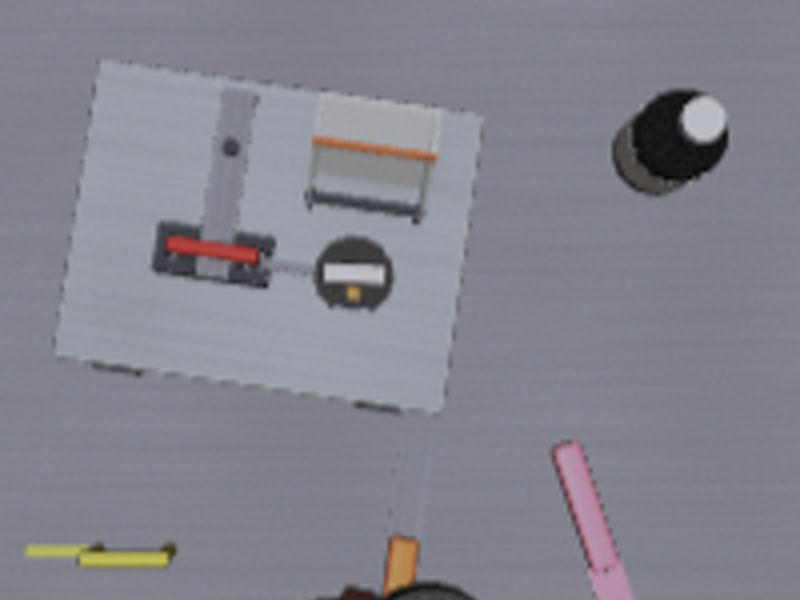

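```bash
python3 -m creep '[[[0.041,-0.012,0,-10,0.6],[0.082,-0.024,0,-20,0.62],[0.123,-0.036,0,-30,0.62],[0.164,-0.048,0,-40,0.62],[0.205,-0.0605,0,-50,0.62]]]'
python3 -m creep '[[[0,0,0.01,-10,0.62],[0,0,0.02,-20,0.62],[0,0,0.03,-30,0.62],[0,0,0.04,-40,0.62],[0,0,0.05,-48.6,0.62]]]'
python3 - <<'E'
from loc import *
go(611.1,5,84,90)
st=arm.read_state();print(st['joints'])
s=arm.snapshot('wrist');cv2.imwrite('pics/w4.png',s['frame'])
E
```

```text
t: 13.15
eef_pos: [611.5, 4.3, 203.1]
tcp_rot: [0.934, 0.356, -0.002, -0.001]
ft_force: [0.6, -0.3, 0.1]
opening: 32.7
gripper_force: 0.0
t: 13.78
eef_pos: [609.9, 4.1, 152.9]
tcp_rot: [0.705, 0.709, -0.002, -0.002]
ft_force: [-0.2, 0.3, 0.2]
opening: 32.6
gripper_force: 0.0
t 13.78 pos [609.9   4.1 152.9] phi 90.3 open 32.6 F [-0.2  0.3  0.2] shift_m [0.0008 0.0016 0.0689] roll 0.3
[-1.08260111e-01  2.64442362e-01  1.71038824e+00 -3.39893650e-05
  1.17192209e+00 -1.13334193e-01]
```

View pics/w4.png

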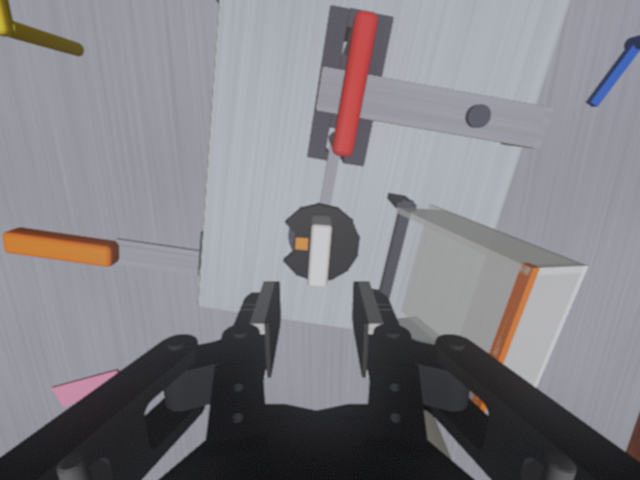

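The bar is centred at (319,250) and parallel to the fingers. The gap and the orange mark face the robot at (300,243), so a clockwise quarter turn is needed. I'll descend and grip.

```bash
python3 -m creep '[[[0.001,0.001,0.02,0,0.62],[0.001,0.001,0.04,0,0.62],[0.001,0.001,0.055,0,0.62],[0.001,0.001,0.066,0,0.62],[0.001,0.001,0.066,0,0.62]]]' 60
python3 -m creep '[[[0,0,0,0,1],[0,0,0,0,1],[0,0,0,0,1],[0,0,0,0,1],[0,0,0,0,1]]]' 
python3 -c "
from h import *
go(611.1,5,86,-8.7)"
```

```text
t: 14.45
eef_pos: [611.8, 5.1, 88.9]
tcp_rot: [0.707, 0.707, -0.001, -0.001]
ft_force: [0.3, -0.9, 0.1]
opening: 32.1
gripper_force: 0.0
t: 15.08
eef_pos: [611.5, 4.8, 91.1]
tcp_rot: [0.707, 0.707, -0.001, -0.001]
ft_force: [-4.5, -1.2, 3.6]
opening: 10.3
gripper_force: 60.2
t 15.07 pos [611.5   4.8  91.1] phi 90.0 open 10.3 F [-4.5 -1.2  3.6] shift_m [ 0.0002 -0.0004  0.0051] roll 98.7
```

```bash
python3 -m creep '[[[0,0,0,10,1],[0,0,0,20,1],[0,0,0,30,1],[0,0,0,40,1],[0,0,0,50,1]]]'
python3 -m creep '[[[0,0,0,10,1],[0,0,0,20,1],[0,0,0,30,1],[0,0,0,40,1],[0,0,0,48.7,1]]]' 
python3 -m creep '[[[0,0,0,0,1],[0,0,0,0,1],[0,0,0,0,1],[0,0,0,0,0.75],[0,0,0,0,0.62]]]' 
python3 -c "
from h import *
go(611.1,5,150,-8.7)"
```

```text
t: 15.7
eef_pos: [612.0, 4.6, 91.1]
tcp_rot: [0.941, 0.339, -0.001, 0.0]
ft_force: [-3.4, -1.4, 1.7]
opening: 10.3
gripper_force: 60.0
t: 16.32
eef_pos: [612.1, 4.1, 91.1]
tcp_rot: [0.997, -0.078, -0.001, 0.001]
ft_force: [-3.7, -2.6, 1.6]
opening: 10.3
gripper_force: 60.0
t: 16.95
eef_pos: [613.7, 5.3, 90.9]
tcp_rot: [0.997, -0.075, 0.001, -0.0]
ft_force: [0.6, -0.2, -0.4]
opening: 32.3
gripper_force: 0.0
t 16.95 pos [613.7   5.3  90.9] phi -8.6 open 32.3 F [ 0.6 -0.2 -0.4] shift_m [-0.0024  0.0006 -0.0591] roll 0.1
```

Turned. Now up, and back to φ = 81 above the bow, then one look.

```bash
python3 -m creep '[[[0,0,-0.03,0,0.62],[0,0,-0.07,0,0.62],[0,0,-0.11,0,0.62],[0,0,-0.11,0,0.62],[0,0,-0.11,0,0.62]]]'
python3 -m creep '[[[0,-0.018,0,-10,0.4],[0,-0.036,0,-20,0.4],[0,-0.054,0,-30,0.4],[0,-0.072,0,-40,0.4],[0,-0.091,0,-50,0.4]]]'
python3 -m creep '[[[0,0,0.005,-10,0.4],[0,0,0.01,-20,0.4],[0,0,0.015,-30,0.4],[0,0,0.02,-40,0.4],[0,0,0.02,-40,0.4]]]'
python3 - <<'E'
from loc import *
go(*case(-20,32,107),81.3)
s=arm.snapshot('wrist');cv2.imwrite('pics/w5.png',s['frame'])
E
```

```text
t: 17.58
eef_pos: [612.5, 5.2, 199.8]
tcp_rot: [0.997, -0.076, -0.0, -0.0]
ft_force: [0.5, -0.1, 0.0]
opening: 32.6
gripper_force: 0.0
t: 18.2
eef_pos: [625.0, 95.5, 197.3]
tcp_rot: [0.935, 0.355, -0.002, -0.001]
ft_force: [0.5, 0.6, -0.3]
opening: 51.3
gripper_force: 0.0
t: 18.82
eef_pos: [624.6, 95.0, 177.1]
tcp_rot: [0.759, 0.651, -0.002, -0.002]
ft_force: [-0.1, -0.2, -0.1]
opening: 51.2
gripper_force: 0.0
t 18.82 pos [624.6  95.  177.1] phi 81.2 open 51.2 F [-0.1 -0.2 -0.1] shift_m [0.0005 0.0008 0.0701] roll -0.1
```

View pics/w5.png

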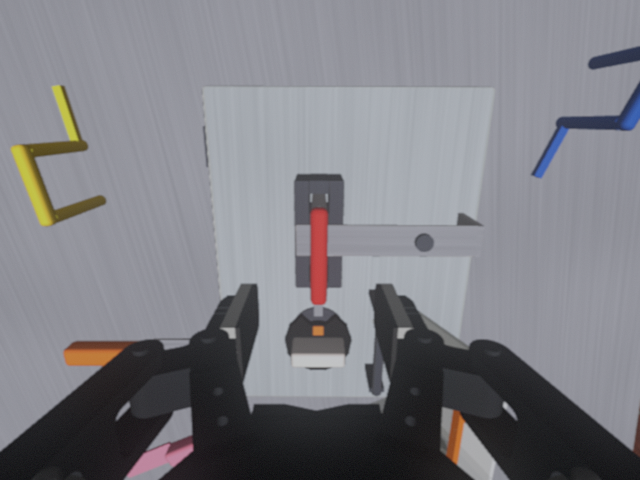

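The dial is at 0: its mark (318,330) faces the tongue, and the bow (319,255) is centred between the fingers. I'll descend, grip and lift.

```bash
python3 -m creep '[[[0,0.001,0.02,0,0.4],[0,0.001,0.04,0,0.45],[0,0.001,0.058,0,0.5],[0,0.001,0.069,0,0.55],[0,0.001,0.069,0,0.55]]]' 70
python3 -m creep '[[[0,0,0,0,1],[0,0,0,0,1],[0,0,0,0,1],[0,0,0,0,1],[0,0,0,0,1]]]'
python3 -m creep '[[[0,0,-0.003,0,1],[0,0,-0.008,0,1],[0,0,-0.014,0,1],[0,0,-0.02,0,1],[0,0,-0.02,0,1]]]'
```

```text
t: 19.5
eef_pos: [626.3, 94.7, 109.5]
tcp_rot: [0.759, 0.651, -0.001, -0.001]
ft_force: [-0.4, 0.1, -0.2]
opening: 38.2
gripper_force: 0.0
t: 20.12
eef_pos: [628.2, 94.9, 112.5]
tcp_rot: [0.759, 0.651, 0.001, 0.0]
ft_force: [-0.9, 0.8, 5.1]
opening: 8.0
gripper_force: 69.0
t: 20.75
eef_pos: [628.0, 94.8, 132.2]
tcp_rot: [0.759, 0.651, 0.001, 0.0]
ft_force: [-0.4, -0.5, -3.0]
opening: 8.2
gripper_force: 68.3
```

```bash
python3 -m creep '[[[0,0,-0.02,0,1],[0,0,-0.04,0,1],[0,0,-0.06,0,1],[0,0,-0.08,0,1],[0,0,-0.1,0,1]]]'
python3 -m creep '[[[0,0,-0.005,0,1],[0,0,-0.01,0,1],[0,0,-0.01,0,1],[0,0,-0.01,0,1],[0,0,-0.01,0,1]]]'
python3 - <<'E'
from h import *
s=arm.snapshot('scene');cv2.imwrite('pics/s5.png',cv2.resize(s['frame'][100:340,120:420],None,fx=2.5,fy=2.5))
E
```

```text
t: 21.38
eef_pos: [627.6, 94.8, 233.2]
tcp_rot: [0.759, 0.651, 0.0, 0.0]
ft_force: [0.7, 0.6, -1.3]
opening: 7.9
gripper_force: 68.5
t: 22.0
eef_pos: [627.0, 94.7, 240.4]
tcp_rot: [0.759, 0.651, -0.001, -0.0]
ft_force: [0.3, -0.5, -1.8]
opening: 7.8
gripper_force: 68.5
```

View pics/s5.png

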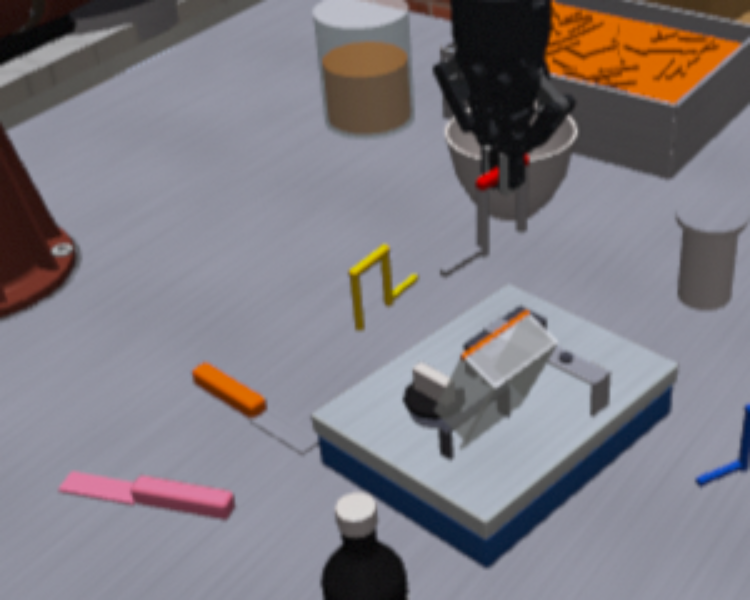

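The red shackle is held upright about 13 cm above the case. The cover is back, the dial is set and the orange knife lies flat on the table.

```bash
python3 -c "
from workcell import arm
print(arm.sign_off())"
```

```text
the job is handed in; nothing more can be done
None
```

The job is handed in: the last picture showed the shackle held upright about 13 cm above the case, the cover fully back and the orange knife flat on the table. The dial was confirmed at 0 before the lift, and the judge returned no verdict.

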